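# Snap the food box's lid shut, corner by corner

### The arm

A 6-joint arm with a two-finger parallel gripper is mounted at the origin on a cart in front of the work surface, level with it; the furniture and walls round the work are solid. World frame = base frame: x ahead of the robot, y to its left, z up, the work surface at z = 0. Lengths are in m, angles in degrees, forces in N, time in s.
With the tool pointing down it reaches from about 0.4 to 0.825 m from the base axis. Payload 7 kg.
Tool frame: the origin (TCP) lies on the centre line of the jaws, within the pads' length; the fingertips stand 19 mm ahead of it and the grasp point (between the pads) is the TCP (r.tip_extent is the distance from the TCP to the fingertips, in m); z points along the fingers, y is the line along which they close (so a half turn about z gives the same grasp; the last joint's range is limited). The gripper opens to 88 mm and grips with 3 to 60 N. Pads are 19 mm wide; open, the fingers measure 130 mm over their backs; the gripper's body (78 mm by 193 mm) begins 47 mm behind the grasp point.
Start: joints at [-55.285, 20.546, 0.682, 0, -70.136, -16.507], TCP at [0.211, -0.641, 0.246] pointing down, gripper open.
Joint ranges: [-176.03, 176.03], [-82.01, 121.73], [-58.28, 71.71], [-173.87, 95.51], [-174.79, -0.11], [-173.66, 173.66]. Speed limits (degrees/s): [136.94, 136.94, 172.46, 180, 180, 180].

### API

Orientations are given as [roll, pitch, yaw] about the fixed x, y, z axes, in that order (R = Rz(yaw) Ry(pitch) Rx(roll)).
In Python, from plant import r gives the robot as it stands. The module is installed in compiled form; this text tells all that it offers.
- The arm moves only by the tool jog_arm, never from a script. Its argument "deltas" is a list that holds one entry, the list of rows, each a list of 5 numbers: the opening, from -1 (shut) to 1 (fully open), then the shift along the world's x, y, z in cm, then the turn about the world's z in rad. In form: [[[claw, dx, dy, dz, turn], ...]]. A call has 1 to 8 rows; each row shifts and turns the commanded pose from where the row before left it; what a row does not reach is not made up. A row lasts 1/8 s, in which the tool goes at most 62.5 mm and 10.7 degrees, less where a joint would pass 70% of its speed; a pose out of reach is approached as far as the arm can. A call with a gripper value outside its range is refused whole. The fingers move at their own pace and stop on an object; "force" is the grip in N (left out, the last holds). Time passes only in rows, so rows that do not move let the fingers close. It gives the time, the measured TCP pose, the force, the opening and the grip force at its end, in the units of the state.
- r.get_state(): the state, without advancing time (a new reading comes with each control period).
- r.capture(name): name is "scene" or "top" or "wrist"; returns the picture (480x640x3 uint8, blue, green, red); there is no depth.
- r.camera_info(name): a dict with "fx", "fy", "cx", "cy" (pixels), "k1" (the pictures are not rectified: a ray, as slopes to the right and down, at radius r is drawn at 1 + k1 r^2 times it, then the intrinsics apply), "view" (4x4, takes a point from world to camera coordinates). Camera axes: x right, y up, looking along -z (the intrinsics and any distortion apply to the point x, -y, -z); pixel columns grow to the right and rows downward; lengths in m; the calibration is good to about 2 mm. A picture is of the moment at which its call begins: read the wrist's pose just before it. camera_info takes no time and is no camera call; for the wrist camera it gives the pose at the moment of the call.
- r.close_job(): hands the job in; it is judged then, once.
The state is a dict: "time_s": time; "joints": joint angles; "qd": joint speeds; "joint_torque": joint torques, N m; "tcp_pos": TCP position; "eef_rot": TCP orientation; "contact_force": force on the tool from outside, world axes, zero at the start; "moment": the same for the moment, N m; "gripper_width": finger opening in m; "gripper_force": force on a finger pad.
Only numpy, scipy, OpenCV 4.12 (cv2) and the standard library are available. Lean on these libraries where they do the work, as an engineer would, in place of code of your own. Each camera call takes 0.05 s, during which the arm holds its last target. There are 200 camera calls.

### The job

The large clear food box holding a lemon and a garlic bulb has its pale lid on, but the lid's four corners have sprung up. Go round the lid and press each corner down with the fingertips until it clicks and stays flush with the rest of the lid, without bearing down so hard that the plastic could crack. Pinch and lift nothing, leave the box standing where it is and do not disturb the things around it.

Things in the scene. Friction and masses are not known exactly. Their poses are not given: they have to be found in the camera images.
- food_box: the large clear food box, 130 mm (its x) by 170 mm (its y) over the pale lid, 75 mm to the lid top, 0.9 kg, loose; origin at the centre of its underside, z up. The lid cannot come off; each corner is a rounded triangle that bends about a diagonal crease 71 mm long, 27 mm from crease to tip; border flush with shut corners. The smaller shut box behind is not part of the job.
- press_near_left (a point): press point of the lid's near left corner (box's -x, +y): on its upper face, on the diagonal, 18 mm from the crease, 9 mm in from the tip; x points outward. 75 mm above the worktop when shut, 5 to 6 mm higher when sprung up. Pressed straight down it resists with up to about 10 N, gives way after 3 mm, snaps down and holds; at 75 mm it rests on the solid rim
- press_near_right (a point): press point of the lid's near right corner (box's -x, -y): on its upper face, on the diagonal, 18 mm from the crease, 9 mm in from the tip; x points outward. 75 mm above the worktop when shut, 5 to 6 mm higher when sprung up. Pressed straight down it resists with up to about 10 N, gives way after 3 mm, snaps down and holds; at 75 mm it rests on the solid rim
- press_far_left (a point): press point of the lid's far left corner (box's +x, +y): on its upper face, on the diagonal, 18 mm from the crease, 9 mm in from the tip; x points outward. 75 mm above the worktop when shut, 5 to 6 mm higher when sprung up. Pressed straight down it resists with up to about 10 N, gives way after 3 mm, snaps down and holds; at 75 mm it rests on the solid rim
- press_far_right (a point): press point of the lid's far right corner (box's +x, -y): on its upper face, on the diagonal, 18 mm from the crease, 9 mm in from the tip; x points outward. 75 mm above the worktop when shut, 5 to 6 mm higher when sprung up. Pressed straight down it resists with up to about 10 N, gives way after 3 mm, snaps down and holds; at 75 mm it rests on the solid rim
- corner_near_left (a joint): bend of the near left corner section about its crease, rad: 0 flush and clicked shut, 0.29 to 0.38 sprung up; it snaps over at about 0.1 and springs back if released earlier
- corner_near_right (a joint): bend of the near right corner section about its crease, rad: 0 flush and clicked shut, 0.29 to 0.38 sprung up; it snaps over at about 0.1 and springs back if released earlier
- corner_far_left (a joint): bend of the far left corner section about its crease, rad: 0 flush and clicked shut, 0.29 to 0.38 sprung up; it snaps over at about 0.1 and springs back if released earlier
- corner_far_right (a joint): bend of the far right corner section about its crease, rad: 0 flush and clicked shut, 0.29 to 0.38 sprung up; it snaps over at about 0.1 and springs back if released earlier
- tuna_tin: closed round tin, 86 mm across, 40 mm high; origin at the centre of its underside; a bystander
- spice_jar: spice jar with a mustard-coloured cap, 42 mm across, 96 mm high; origin under its centre; a bystander
- salt_shaker: glass salt shaker with a metal top, 44 mm across, 90 mm high; origin under its centre; a bystander
- garlic: loose garlic bulb on the worktop, 53 mm across and high; origin under its centre; a bystander (a second one lies inside the box)
- beaker: plain white beaker, 85 mm across, 96 mm high; origin under its centre; a bystander
- mixer_tap: tall fixed swan-neck tap behind the sink, 0.36 m high, all of it within 0.15 m of this point to the side; it stands to the left of the box, between it and the far left of the worktop: keep the arm clear of it

How it is judged (in metres and radians):
At the end, for the whole second after the job is handed in: all four corner sections are clicked shut (bend under 0.04 rad, about 1 mm at the tip) and the box stands level and still on the worktop within 40 mm of where it stood (value of joint each of corner_near_left, corner_near_right, corner_far_left, corner_far_right below 0.04 rad and distance of food_box from where it was at the start of the episode below 0.04 m and height (world z) of food_box below 0.01 m and angle between food_box's own z axis and vertical below 0.05 rad and linear speed of food_box below 0.02 m/s); the robot touches nothing.
It fails at once if the food box is lifted or tipped (over 15 mm or 0.2 rad) (height (world z) of food_box above 0.015 m or angle between food_box's own z axis and vertical above 0.2 rad).
It fails at once if the food box is pushed more than 40 mm from where it stood (distance of food_box from where it was at the start of the episode above 0.04 m).
It fails at once if the box is pressed hard enough to crack (over 50 N) (contact force between the fingers and food_box above 50 N).
It fails at once if a bystander is lifted or moved more than 30 mm (distance of any of tuna_tin, spice_jar, salt_shaker, garlic, beaker from where it was at the start of the episode above 0.03 m).
It also fails if it takes over 51 s, if anything falls off the work surface, if the arm or the gripper's body presses on something with over 40 N, if the wrist force passes 120 N, or if a joint passes its speed limit or range.

## Working session

There is one attempt and no reset: what is moved stays moved. The work goes in short steps, Python scripts to look and compute and a tool call to move; the robot and the scene stay as the last step left them, time stands still between calls to the robot, and variables do not carry over. Pictures are saved under pics/ and viewed, at most 10 in all, crops included, and the job is handed in when it is done.

Besides the shell and the picture viewer there is one more tool, called after "Emit:" as name(argument=value, ...) on one line, values as JSON. jog_arm: Moves the arm, as the interface text tells. Its arguments: {"type":"object","properties":{"deltas":{"type":"array"},"force":{"type":"number"}},"required":["deltas"]}

```bash
mkdir -p pics; cat > h.py <<'E'
import numpy as np, cv2
from plant import r
def ray(info,u,v):
    x=(u-info["cx"])/info["fx"]; y=(v-info["cy"])/info["fy"]; k=info["k1"]
    a,b=x,y
    for _ in range(20):
        s=1+k*(a*a+b*b); a,b=x/s,y/s
    V=np.array(info["view"]); R=V[:3,:3]; t=V[:3,3]
    return -R.T@t, R.T@np.array([a,-b,-1.0])
def onplane(info,u,v,z):
    c,d=ray(info,u,v); return c+d*(z-c[2])/d[2]
def proj(info,P):
    V=np.array(info["view"]); p=V[:3,:3]@np.array(P)+V[:3,3]
    a,b=p[0]/-p[2],-p[1]/-p[2]; s=1+info["k1"]*(a*a+b*b)
    return info["fx"]*a*s+info["cx"], info["fy"]*b*s+info["cy"]
def tri(i1,p1,i2,p2):
    c1,d1=ray(i1,*p1); c2,d2=ray(i2,*p2); d1/=np.linalg.norm(d1); d2/=np.linalg.norm(d2)
    s=np.linalg.lstsq(np.stack([d1,-d2],1),c2-c1,rcond=None)[0]
    a,b=c1+d1*s[0],c2+d2*s[1]; return (a+b)/2,np.linalg.norm(a-b)
E
python3 - <<'E'
from h import *
for n in("scene","top"): cv2.imwrite(f"pics/{n}0.png",r.capture(n)); i=r.camera_info(n); print(n,ray(i,320,240))
print(r.get_state())
E
```

```text
scene (array([-0.29175467, -0.80304662,  0.70607329]), array([ 0.66967596,  0.54404666, -0.50559445]))
top (array([ 0.42298336, -0.15401715,  1.39053639]), array([ 0.06862474,  0.0326099 , -0.99734273]))
{'time_s': 0.1, 'joints': array([-5.52873883e+01,  2.05867406e+01,  6.40415067e-01, -1.75807217e-02,
       -7.01358958e+01, -1.65073898e+01]), 'qd': array([-0.06661449, -0.1616001 ,  0.24902848,  0.05395695,  0.05824638,
        0.01934085]), 'joint_torque': array([-1.59178322e-03, -5.84163308e+01,  2.93753582e+01,  7.01554924e+00,
        1.01999781e-02, -6.21310005e-05]), 'tcp_pos': array([ 0.21074456, -0.64083876,  0.24473409]), 'eef_rot': array([ 1.79916471e+02, -7.51757982e-03, -1.61800758e+02]), 'contact_force': array([ 0.74433288,  0.72343632, -0.44173307]), 'moment': array([-0.02235017, -0.01551287, -0.03091044]), 'gripper_force': 0.0, 'gripper_width': 0.0880461821636459}
```

View pics/top0.png

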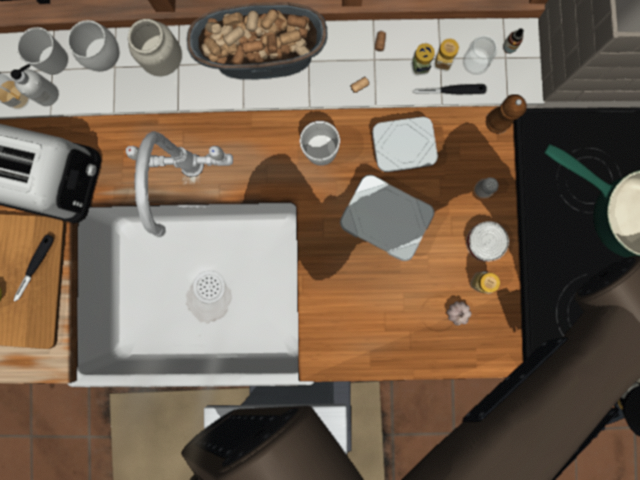

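View pics/scene0.png

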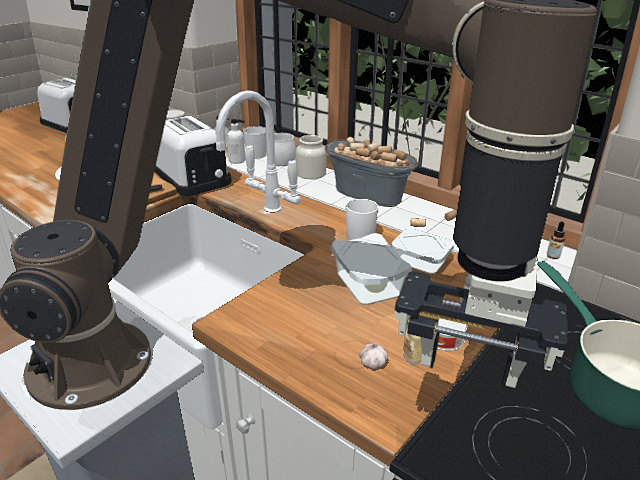

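Top view: the lid is a tilted rectangle with corners near (372,178), (433,208), (405,259) and (342,222). Scene view: the same lid is around (335–410, 238–300). I'll crop and enlarge both.

```bash
python3 - <<'E'
from h import *
a=cv2.imread("pics/top0.png")[165:270,330:445]; b=cv2.imread("pics/scene0.png")[225:310,325:425]
f=lambda x,w:cv2.resize(x,None,fx=w,fy=w,interpolation=cv2.INTER_CUBIC)
A=f(a,5);cv2.imwrite("pics/ca.png",A)
B=f(b,6);cv2.imwrite("pics/cb.png",B)
i=r.camera_info("top")
for n,p in dict(T=(372,178),R=(433,208),B=(405,259),L=(342,222)).items(): print(n,onplane(i,*p,.078))
E
```

```text
T [ 0.64459226 -0.22475788  0.078     ]
R [ 0.57745269 -0.35369143  0.078     ]
B [ 0.46959426 -0.290946    0.078     ]
L [ 0.55093345 -0.15864839  0.078     ]
```

View pics/ca.png

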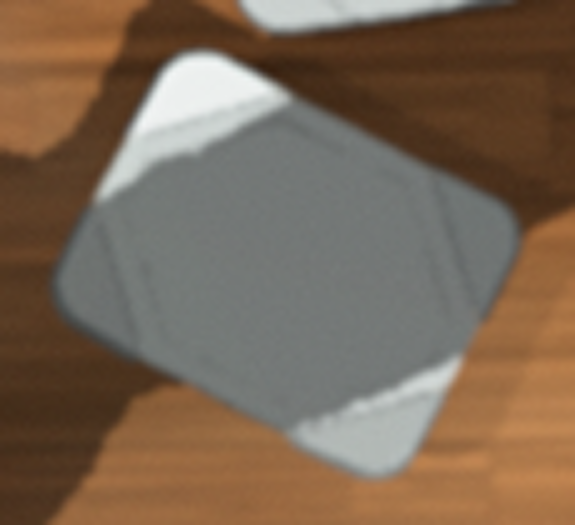

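View pics/cb.png

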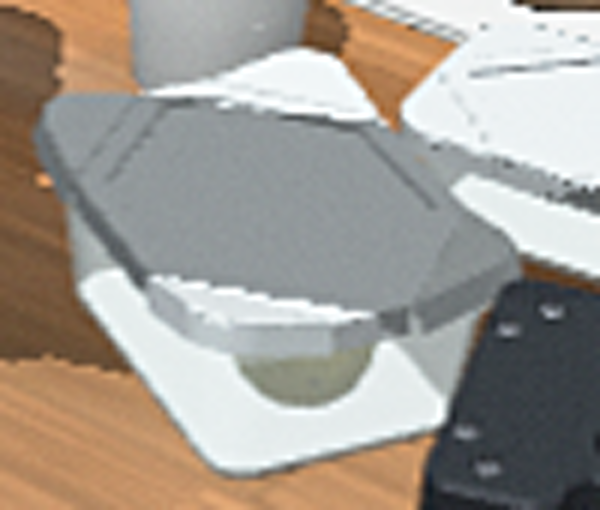

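Top crop: the lid's rounded corners are at about (368,177), (433,210), (408,259) and (342,222). The far-left and near-right corners are the bright ones. Scene crop: the left tip is at (332,247), the right tip at (411,268). Next I'll compute the lid pose from straight edge lines and check the height by triangulation.

```bash
python3 - <<'E'
from h import *
i=r.camera_info("top"); s=r.camera_info("scene")
im=cv2.imread("pics/top0.png"); hsv=cv2.cvtColor(im,cv2.COLOR_BGR2HSV)
m=((hsv[...,1]<60)&(hsv[...,2]>70)).astype(np.uint8)*255
m[:174]=0;m[265:]=0;m[:,:336]=0;m[:,440:]=0
c=max(cv2.findContours(m,cv2.RETR_EXTERNAL,cv2.CHAIN_APPROX_NONE)[0],key=cv2.contourArea)
W=np.array([onplane(i,*p,.075)[:2] for p in c[:,0].astype(float)])
(cen,sz,ang)=cv2.minAreaRect((W*1000).astype(np.float32)); print(cv2.contourArea(c),cen,sz,ang)
# hand edges (crop px) -> sharp corners
g=lambda p:onplane(i,330+(p[0]-2)/5,165+(p[1]-2)/5,.075)[:2]
E=[((290,98),(450,177)),((515,255),(425,440)),((290,430),(110,340)),((62,265),(140,120))]
L=[np.cross([*g(a),1],[*g(b),1]) for a,b in E]
C=[(lambda x:x[:2]/x[2])(np.cross(L[k],L[(k+1)%4])) for k in range(4)]
C=np.array(C);print(C.round(4),C.mean(0)); print([np.linalg.norm(C[k]-C[(k+1)%4]).round(4) for k in range(4)],[np.degrees(np.arctan2(*(C[(k+1)%4]-C[k])[::-1])).round(1) for k in range(4)])
for n,a,b in(("L",(56,290),(38,128)),("R",(519,235),(519,262))):
    print(n,tri(i,(330+(a[0]-2)/5,165+(a[1]-2)/5),s,(325+b[0]/6,225+b[1]/6)))
cen=np.array(cen)/1000
for yaw in(-27,):
    t=np.radians(yaw); R=np.array([[np.cos(t),-np.sin(t)],[np.sin(t),np.cos(t)]])
    for n,q in dict(nl=(-1,1),nr=(-1,-1),fl=(1,1),fr=(1,-1)).items(): print(n,(cen+R@(np.array(q)*[.0526,.0726])).round(4))
print(r.get_state()["time_s"])
E
```

```text
4817.0 (560.3411865234375, -254.36697387695312) (174.422607421875, 135.9135284423828) 61.04638671875
[[ 0.5772 -0.361 ]
 [ 0.4634 -0.3019]
 [ 0.5436 -0.1493]
 [ 0.6553 -0.2117]] [ 0.55988479 -0.25597703]
[np.float64(0.1282), np.float64(0.1724), np.float64(0.128), np.float64(0.1684)] [np.float64(152.6), np.float64(62.3), np.float64(-29.2), np.float64(-117.6)]
L (array([ 0.54998439, -0.15517354,  0.06707826]), np.float64(0.002371123679850848))
R (array([ 0.57059825, -0.35563592,  0.07906505]), np.float64(0.003542352338953253))
nl [ 0.5464 -0.1658]
nr [ 0.4805 -0.2952]
fl [ 0.6402 -0.2136]
fr [ 0.5742 -0.3429]
0.1
```

Emit:
jog_arm(deltas=[[[-1, 3.4, 4.3, 0, 0], [-1, 3.4, 4.3, 0, 0], [-1, 3.4, 4.3, 0, 0], [-1, 3.4, 4.3, 0, 0], [-1, 3.4, 4.3, 0, 0], [-1, 3.4, 4.3, 0, 0], [-1, 3.3, 4.4, 0, 0], [-1, 3.2, 4.4, 0, 0]]], force=10)

```text
time_s: 1.1
tcp_pos: [0.4806, -0.2935, 0.2454]
eef_rot: [180.0, -0.0, -161.8]
contact_force: [0.4, -0.0, -0.2]
gripper_width: 0.0138
gripper_force: 0.0
```

Emit:
jog_arm(deltas=[[[-1, 0, 0, -2, 0], [-1, 0, 0, -3, 0], [-1, 0, 0, -3, 0], [-1, 0, 0, -3, 0], [-1, 0, 0, -1, 0], [-1, 0, 0, 0, 0], [-1, 0, 0, 0, 0], [-1, 0, 0, 0, 0]]])

```text
time_s: 2.1
tcp_pos: [0.4805, -0.2954, 0.1267]
eef_rot: [-179.9, 0.1, -161.8]
contact_force: [0.2, 0.4, -0.5]
gripper_width: 0.0007
gripper_force: 0.0
```

```bash
python3 - <<'E'
from h import *
a=r.capture("wrist"); b=r.capture("scene")[190:330,290:450]; b=cv2.resize(b,(400,350),interpolation=cv2.INTER_CUBIC)
o=np.zeros((350,800,3),np.uint8); o[:300,:400]=cv2.resize(a,(400,300)); o[:,400:]=b
cv2.imwrite("pics/w1.png",o)
E
```

```text
(no output)
```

View pics/w1.png

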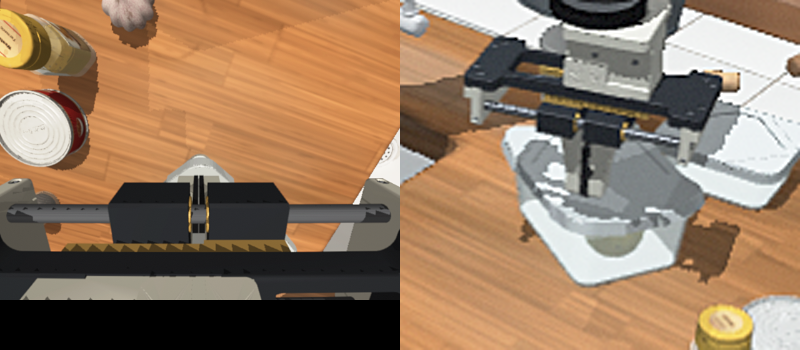

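The closed fingertips (right half, about (588,195)) hang over the near-right corner. In the wrist view the corner tip is centred under them at (200,160). I'll press gradually.

Emit:
jog_arm(deltas=[[[-1, 0, 0, -1.5, 0], [-1, 0, 0, -0.8, 0], [-1, 0, 0, -0.2, 0], [-1, 0, 0, -0.2, 0], [-1, 0, 0, -0.2, 0], [-1, 0, 0, -0.1, 0], [-1, 0, 0, 0, 0]]])

```text
time_s: 3.08
tcp_pos: [0.48, -0.2951, 0.0953]
eef_rot: [180.0, -0.0, -161.8]
contact_force: [-0.7, 0.1, -1.1]
gripper_width: 0.0003
gripper_force: 0.0
```

Emit:
jog_arm(deltas=[[[-1, 0, 0, -0.1, 0], [-1, 0, 0, -0.1, 0], [-1, 0, 0, 0, 0]]])

```text
time_s: 3.45
tcp_pos: [0.4802, -0.2952, 0.0942]
eef_rot: [-180.0, 0.0, -161.8]
contact_force: [-1.5, 1.9, 6.6]
gripper_width: 0.0006
gripper_force: 3.1
```

Emit:
jog_arm(deltas=[[[-1, 0, 0, -0.1, 0], [-1, 0, 0, 0, 0]]])

```text
time_s: 3.7
tcp_pos: [0.4802, -0.2952, 0.0941]
eef_rot: [-180.0, 0.0, -161.8]
contact_force: [-3.9, 3.2, 13.5]
gripper_width: 0.0007
gripper_force: 6.9
```

Emit:
jog_arm(deltas=[[[-1, 0, 0, 1, 0], [-1, 0, 0, 2, 0], [-1, 4, 2, 0, 0], [-1, 4, 2, 0, 0], [-1, 4, 2, 0, 0], [-1, 4, 1.9, 0, 0], [-1, 0, 0, 0, 0], [-1, 0, 0, 0, 0]]])

```text
time_s: 4.7
tcp_pos: [0.6395, -0.216, 0.1222]
eef_rot: [180.0, -0.0, -161.8]
contact_force: [-0.3, 0.8, -0.1]
gripper_width: 0.0005
gripper_force: 0.0
```

```bash
python3 - <<'E'
from h import *
print(r.get_state()["tcp_pos"])
a=r.capture("wrist"); b=r.capture("scene")[190:330,290:450]; b=cv2.resize(b,(400,350),interpolation=cv2.INTER_CUBIC)
o=np.zeros((350,800,3),np.uint8); o[:300,:400]=cv2.resize(a,(400,300)); o[:,400:]=b
cv2.imwrite("pics/w2.png",o)
E
```

```text
[ 0.63952719 -0.21601053  0.12218214]
```

View pics/w2.png

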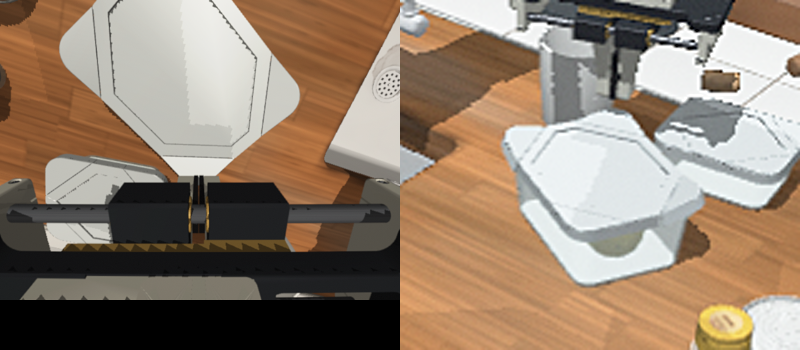

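The near-right corner now looks flush (scene crop about (580,235)), and the fingers sit over the far-left corner, which is centred in the wrist view at (195,175). Pressing it.

Emit:
jog_arm(deltas=[[[-1, 0, 0, -1.5, 0], [-1, 0, 0, -0.5, 0], [-1, 0, 0, -0.2, 0], [-1, 0, 0, -0.2, 0], [-1, 0, 0, -0.2, 0], [-1, 0, 0, -0.2, 0], [-1, 0, 0, -0.1, 0], [-1, 0, 0, 0, 0]]])

```text
time_s: 5.8
tcp_pos: [0.64, -0.2162, 0.0943]
eef_rot: [-180.0, 0.0, -161.8]
contact_force: [-1.7, 0.5, 6.7]
gripper_width: 0.0002
gripper_force: 3.5
```

Emit:
jog_arm(deltas=[[[-1, 0, 0, -0.1, 0], [-1, 0, 0, 0, 0]]])

```text
time_s: 6.05
tcp_pos: [0.6401, -0.2163, 0.0941]
eef_rot: [-180.0, 0.0, -161.8]
contact_force: [-4.2, 2.7, 12.5]
gripper_width: 0.0006
gripper_force: 6.1
```

Emit:
jog_arm(deltas=[[[-1, 0, 0, 1, 0], [-1, 0, 0, 2, 0], [-1, -2, -4, 0, 0.17], [-1, -2, -4, 0, 0.17], [-1, -2, -4, 0, 0.17], [-1, -0.8, -0.8, 0, 0.17], [-1, 0, 0, 0, 0.17], [-1, 0, 0, 0, 0.17]]])

```text
time_s: 7.05
tcp_pos: [0.5718, -0.3448, 0.1226]
eef_rot: [-180.0, -0.0, -103.1]
contact_force: [-0.0, -1.0, 0.7]
gripper_width: 0.0008
gripper_force: 0.0
```

Emit:
jog_arm(deltas=[[[-1, 0, 0, 0, 0.17], [-1, 0, 0, 0, 0.17], [-1, 0, 0, 0, 0.17], [-1, 0, 0, 0, 0.04], [-1, 0, 0, 0, 0], [-1, 0, 0, 0, 0]]])

```text
time_s: 7.8
tcp_pos: [0.5719, -0.3443, 0.1225]
eef_rot: [-180.0, -0.0, -71.9]
contact_force: [0.4, -0.6, -0.4]
gripper_width: 0.0006
gripper_force: 0.0
```

Emit:
jog_arm(deltas=[[[-1, 0, 0, -1.5, 0], [-1, 0, 0, -0.5, 0], [-1, 0, 0, -0.2, 0], [-1, 0, 0, -0.2, 0], [-1, 0, 0, -0.2, 0], [-1, 0, 0, -0.2, 0], [-1, 0, 0, -0.1, 0], [-1, 0, 0, 0, 0]]])

```text
time_s: 8.8
tcp_pos: [0.572, -0.3444, 0.0942]
eef_rot: [-180.0, -0.0, -71.8]
contact_force: [-2.6, 0.2, 6.6]
gripper_width: 0.0005
gripper_force: 3.6
```

Emit:
jog_arm(deltas=[[[-1, 0, 0, -0.1, 0], [-1, 0, 0, 0, 0]]])

```text
time_s: 9.05
tcp_pos: [0.572, -0.3444, 0.0941]
eef_rot: [-180.0, -0.1, -71.8]
contact_force: [-4.3, 0.6, 12.8]
gripper_width: 0.0003
gripper_force: 6.3
```

Now near-left (0.5477, −0.1667): shift (−2.4, +17.8) cm.

Emit:
jog_arm(deltas=[[[-1, 0, 0, 1, 0], [-1, 0, 0, 2, 0], [-1, -0.6, 4.5, 0, 0], [-1, -0.6, 4.5, 0, 0], [-1, -0.6, 4.5, 0, 0], [-1, -0.6, 4.3, 0, 0], [-1, 0, 0, 0, 0], [-1, 0, 0, 0, 0]]])

```text
time_s: 10.05
tcp_pos: [0.5482, -0.166, 0.1227]
eef_rot: [-180.0, -0.0, -71.8]
contact_force: [0.7, 0.2, -0.8]
gripper_width: 0.0004
gripper_force: 0.0
```

Emit:
jog_arm(deltas=[[[-1, 0, 0, -1.5, 0], [-1, 0, 0, -0.5, 0], [-1, 0, 0, -0.2, 0], [-1, 0, 0, -0.2, 0], [-1, 0, 0, -0.2, 0], [-1, 0, 0, -0.2, 0], [-1, 0, 0, -0.1, 0], [-1, 0, 0, 0, 0]]])

```text
time_s: 11.05
tcp_pos: [0.5478, -0.1666, 0.0942]
eef_rot: [180.0, -0.0, -71.8]
contact_force: [-4.7, 1.2, 9.1]
gripper_width: 0.0005
gripper_force: 4.9
```

Emit:
jog_arm(deltas=[[[-1, 0, 0, -0.1, 0], [-1, 0, 0, 0, 0]]])

```text
time_s: 11.3
tcp_pos: [0.5478, -0.1666, 0.094]
eef_rot: [180.0, -0.0, -71.8]
contact_force: [-6.7, 3.5, 17.3]
gripper_width: 0.0004
gripper_force: 8.6
```

Emit:
jog_arm(deltas=[[[-1, 0, 0, 2, 0], [-1, 0, 0, 5, 0], [-1, 0, 0, 5, 0], [-1, -3, -5, 0, 0], [-1, -3, -5, 0, 0], [-1, -3, -5, 0, 0], [-1, -3, -5, 0, 0], [-1, -3, -5, 0, 0]]])

```text
time_s: 12.3
tcp_pos: [0.3968, -0.4179, 0.2124]
eef_rot: [-180.0, -0.0, -71.8]
contact_force: [1.5, -1.1, 0.8]
gripper_width: 0.0003
gripper_force: 0.0
```

Emit:
jog_arm(deltas=[[[-1, -3, -5, 0, 0], [-1, -3, -5, 0, 0], [-1, 0, 0, 0, 0], [-1, 0, 0, 0, 0]]])

```text
time_s: 12.8
tcp_pos: [0.3374, -0.5163, 0.2119]
eef_rot: [180.0, 0.0, -71.9]
contact_force: [0.7, -0.1, -0.2]
gripper_width: 0.0005
gripper_force: 0.0
```

```bash
python3 - <<'E'
from h import *
a=r.capture("top")[165:270,330:445]; b=r.capture("scene")[225:310,325:425]
o=np.zeros((400,800,3),np.uint8)
o[:365,:400]=cv2.resize(a,(400,365),interpolation=cv2.INTER_CUBIC);o[:340,400:]=cv2.resize(b,(400,340),interpolation=cv2.INTER_CUBIC)
cv2.imwrite("pics/f.png",o); print(r.get_state()["contact_force"])
E
```

```text
[ 0.10383912 -0.53354781 -0.29085349]
```

View pics/f.png

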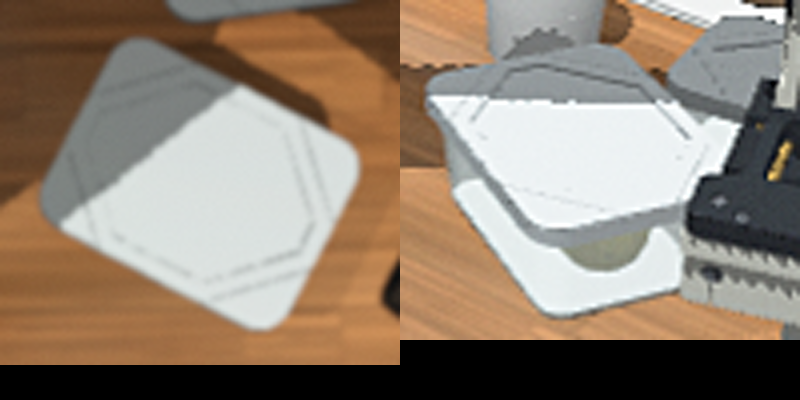

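The lid's corners (top crop: (125,40), (355,160), (265,328), (42,200)) have the same shade as the lid around them, and its outline has not moved. The scene crop shows a flat edge all round. Each press ended at the 75 mm rim height.

```bash
python3 -c "
from plant import r
print(r.close_job())"
```

```text
the job is handed in; nothing more can be done
None
```

All four lid corners were pressed down to the 75 mm rim with no more than about 19 N read at the wrist; the final pictures show them flush and the box where it stood, and the job was handed in at about 13 s, though `r.close_job()` returned no verdict.

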